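# Lock the filter holder with the pin spanner

### The job

Lock the steel filter holder on the bench: lift the wide two-prong pin spanner with the orange grip out of its stand, set both prongs fully into the two slots of the yellow lock ring and only then turn the ring clockwise (seen from above) until it comes up against its stop, where the black mark on the ring meets the red mark on the body. Let go and leave the spanner standing in the ring; leave the narrow spanner with the green grip in its stand.

Things in the scene. Friction and masses are not known exactly. Their poses are not given: they have to be found in the camera images.
- wide_spanner: Loose 0.2 kg pin spanner, orange grip. Steel bar 100x24x10 mm; on it an upright grip block 30 mm along the bar, 24 across, top 70 above the bar's underside. Two 8 mm prongs, 76 mm apart, point 14 mm down. Origin: centre of bar's underside; x along the bar through both prongs, z up. Starts upright, bar resting on a fixed grey stand 124x50x24 mm high, prongs loose in its holes; lifts straight out.
- narrow_spanner: Like the wide spanner but with a green grip, bar 64 mm long and prongs 44 mm apart; does not fit the ring, stays in its stand (88x50x24 mm high). Same origin and axes. The stands' centres are at least 11 cm apart; which is on the left varies.
- ring_top (a point): On the axis of the yellow lock ring (112 mm across, 20 high), level with its flat top, 80 mm above the bench; turns with it: x runs through both slots, z up. Slots 180 degrees apart, centred 38 mm from the axis, 17 mm wide radially, 21 along the rim, 16 deep: prongs fit either way round with 10 degrees play, bar resting on the ring. Below: fixed steel body, flange 136 mm, square foot 146 mm.
- lock_ring (a joint): Angle of the lock ring in rad; grows as it turns clockwise seen from above; hard stop at 1.2 (locked: black mark on the ring at the red mark on the flange). Starts between 0.1 and 0.4. Friction of about 0.2 N m holds it wherever it is left.
Mind the look-alikes: they are no part of the job. Leave any purple look-alike of the wide_spanner alone.

How it is judged:
On the way, in this order (a step that is already met when the one before it is completed fails the run):
1. both prongs of the wide spanner are fully in the slots, the bar down on the ring, before the ring has been turned far (joint below 0.6) (horizontal distance between wide_spanner and ring_top below 0.012 m and z of wide_spanner in the frame of ring_top between -0.006 and 0.006 m and angle between the x axis of wide_spanner and the x axis of ring_top, either way round below 0.35 rad and angle between wide_spanner's own z axis and vertical below 0.18 rad and value of joint lock_ring below 0.6 rad), for 0.2 s.
2. the ring is turned clockwise to within 10 degrees of its stop with the spanner still in it (horizontal distance between wide_spanner and ring_top below 0.012 m and z of wide_spanner in the frame of ring_top between -0.006 and 0.006 m and angle between the x axis of wide_spanner and the x axis of ring_top, either way round below 0.35 rad and angle between wide_spanner's own z axis and vertical below 0.18 rad and value of joint lock_ring above 1.025 rad), for 0.2 s.
At the end, for the whole second after the job is handed in: The ring is within 10 degrees of its stop (joint above 1.025); the wide spanner stands at rest in it, upright within 10 degrees, its origin within 12 mm sideways and 6 mm in height of ring_top and its bar along the slots within 20 degrees; the narrow spanner is within 30 mm of where it started (all of step 2 and linear speed of wide_spanner below 0.02 m/s and distance of narrow_spanner from where it was at the start of the episode below 0.03 m); the robot touches nothing.
It fails at once if the narrow spanner is moved more than 30 mm (distance of narrow_spanner from where it was at the start of the episode above 0.03 m).
It also fails if it takes over 40 s, if anything falls off the work surface, if the arm or the gripper's body presses on something with over 40 N, if the wrist force passes 120 N, or if a joint passes its speed limit or range.

### The arm

A 6-joint arm with a two-finger parallel gripper is mounted at the origin on a cart in front of the work surface, level with it; the furniture and walls round the work are solid. World frame = base frame: x ahead of the robot, y to its left, z up, the work surface at z = 0. Lengths are in m, angles in rad, forces in N, time in s.
With the tool pointing down it reaches from about 0.425 to 1.125 m from the base axis. Payload 14.9 kg.
Tool frame: the origin (TCP) lies midway between the tips of the shut fingers; the grasp point (between the pads) lies bot.hold_point_z behind it (bot.hold_point_z is the distance from the TCP to the grasp point, in m); z points along the fingers, y is the line along which they close (so a half turn about z gives the same grasp; the last joint's range is limited). The gripper opens to 91 mm and grips with 3 to 60 N. Pads are 32 mm wide; open, the fingers measure 118 mm over their backs; the gripper's body (76 mm by 178 mm) begins 60 mm behind the grasp point.
Start: joints at [-1.262, 0.379, 1.734, -0, 1.028, -0.033], TCP at [0.235, -0.66, 0.214] pointing down, gripper open.
Joint ranges: [-2.77, 2.77], [-0.74, 2.19], [0, 2.66], [-1.06, 4.2], [0.31, 2.87], [-3.08, 3.08]. Speed limits (rad/s): [1.89, 1.89, 2.39, 3.14, 3.14, 3.14].

### API

Orientations are given as [roll, pitch, yaw] about the fixed x, y, z axes, in that order (R = Rz(yaw) Ry(pitch) Rx(roll)).
In Python, from rig import bot, vision gives the robot as it stands. Calls block until the motion is done:
- bot.goto(position, orientation): joint-space move of the TCP to a pose.
- bot.move_straight(position, orientation=None, speed=0.15, guard=None): straight line of the TCP; orientation=None keeps the orientation; speed is the mean speed in m/s. With guard (N) it stops when the force on the tool has changed by that much, and returns True; else False.
- bot.move_joints(angles): joint-space move.
- bot.gripper_to(opening): opening from 0.0 (shut) to 1.0 (fully open); the grip force is fixed at half the most; returns when the fingers have stopped.
- bot.hold(seconds).
- bot.ik(position, orientation): joint angles nearest the present ones, or None.
- bot.get_obs(): the state.
- vision.capture(name): name is "scene" or "side" or "wrist"; returns a dict with "image" (420x560x3 uint8, red, green, blue), "z_map" (420x560 float32, m along the optical axis (not along the pixel's ray), 0 where there is no reading), "mtx" (3x3 intrinsics, pixels), "R" (3x3) and "t" (3): a world point X has camera coordinates R X + t. Camera axes: x right, y down, z forward; pixel columns grow to the right and rows downward; lengths in m; the calibration is good to about 2 mm. A picture is of the moment at which its call begins.
A pose or a line that the arm cannot do raises bot.IKError and nothing moves.
- bot.job_done(): hands the job in; it is judged then, once.
Trained networks look in a picture, given as the dict that the camera call returned (one of the last four; its "shot" number tells which), for a name from the list of things; names that differ only in an ending like _2 or _b are one class to them, and where a whole thing is asked for, a point or a joint stands for the part that bears it (a point fixed in the world has none). Each returns a list of dicts, best first, with "conf" (0 to 1); they miss things now and then, are a little off and sometimes report something else, mostly with a low value. They report only what shows in the picture. A call takes as long as a camera call. They do not tell look-alikes from the thing itself.
- vision.boxes_of(label, picture): "centre" ([column, row] in pixels, amid what is visible of it).
The state is a dict: "time_s": time; "q": joint angles; "joint_velocities": joint speeds; "joint_torque": joint torques, N m; "tcp_pos": TCP position; "ee_rot": TCP orientation; "force": force on the tool from outside, world axes, zero at the start; "torque": the same for the moment, N m; "width": opening from 0.0 (shut) to 1.0 (fully open); "gripper_force": force on a finger pad.
Only numpy, scipy, OpenCV 4.12 (cv2) and the standard library are available. Lean on these libraries where they do the work, as an engineer would, in place of code of your own. Each camera call takes 0.05 s, during which the arm holds its last target. There are 200 camera calls.

## Working session

There is one attempt and no reset: what is moved stays moved. The work goes in short steps, each a Python script; the robot and the scene stay as the last script left them, time stands still between calls to the robot, and variables do not carry over. Pictures are saved under pics/ and viewed, at most 10 in all, crops included, and the job is handed in when it is done.

```bash
mkdir -p pics; ls
cat > h.py <<'E'
import numpy as np, cv2
from rig import bot, vision
def world(p):
    z=p["z_map"]; v,u=np.mgrid[:z.shape[0],:z.shape[1]]
    K=p["mtx"]; c=np.stack([(u-K[0,2])/K[0,0]*z,(v-K[1,2])/K[1,1]*z,z],-1)
    w=(c-p["t"])@p["R"]; w[z==0]=np.nan
    return w
def save(p,n): cv2.imwrite(f"pics/{n}.png",cv2.cvtColor(p["image"],cv2.COLOR_RGB2BGR))
E
python3 - <<'E'
from h import *
for c in ["scene","side"]:
    p=vision.capture(c); save(p,c+"0"); w=world(p)
    for l in ["wide_spanner","narrow_spanner","ring_top"]:
        for b in vision.boxes_of(l,p)[:4]:
            u,v=map(int,b["centre"]); print(c,l,round(b["conf"],2),u,v,w[v,u].round(3),p["image"][v,u])
    np.savez(f"{c}.npz",**{k:v for k,v in p.items() if isinstance(v,np.ndarray)})
print(bot.hold_point_z,bot.get_obs())
E
```

```text
pics
scene wide_spanner 0.94 230 246 [ 0.407 -0.377  0.034] [150 153 155]
scene wide_spanner 0.68 333 318 [ 0.359 -0.711  0.044] [65 50 76]
scene narrow_spanner 0.78 181 212 [ 0.411 -0.189  0.052] [43 69 45]
scene ring_top 0.76 263 202 [ 0.55  -0.326  0.079] [206 163  39]
side wide_spanner 0.82 341 123 [ 0.371 -0.691  0.058] [100  84 105]
side wide_spanner 0.65 318 251 [ 0.419 -0.348  0.062] [115  88  76]
side narrow_spanner 0.94 312 329 [ 0.428 -0.184  0.095] [100 208 122]
side ring_top 0.79 226 259 [ 0.603 -0.313  0.073] [153 158 151]
0.0188 {'time_s': 0.4, 'q': array([-1.26227736e+00,  3.78998533e-01,  1.73427231e+00,  1.38973201e-05,
        1.02849100e+00, -3.32805847e-02]), 'joint_velocities': array([ 0.00147154, -0.00094888, -0.00296684, -0.00168497,  0.00096712,
        0.00043286]), 'joint_torque': array([-2.22963492e-03, -7.62955070e+01, -4.34235120e+01,  6.49977266e-02,
        4.01632162e-02, -4.30780779e-05]), 'tcp_pos': array([ 0.23462662, -0.65946576,  0.21382697]), 'ee_rot': array([-3.14142396e+00, -1.75251588e-05,  3.41792374e-01]), 'force': array([ 0.71936164, -0.20167524,  0.08892907]), 'torque': array([ 0.01768851, -0.00013436,  0.06401142]), 'gripper_force': 0.0, 'width': 1.004319636766806}
```

View pics/scene0.png

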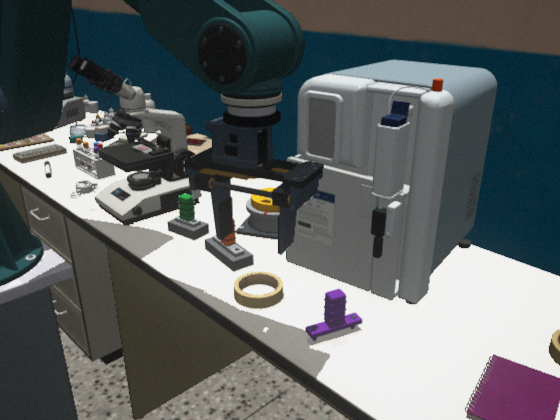

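View pics/side0.png

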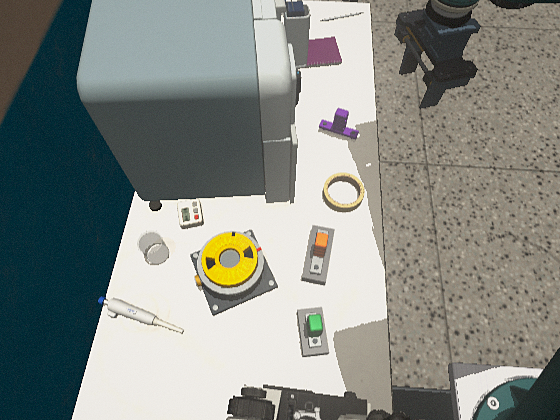

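The side view shows everything clearly: yellow ring (232,258) with its black mark at (234,234) and red mark at (259,249), wide orange spanner (320,243), green spanner (314,323) and purple look-alike (340,123). The machine stands beside the ring. Next I'll measure the poses.

Run:
```python
from h import *
p=dict(np.load("side.npz")); w=world(p); im=p["image"]; hsv=cv2.cvtColor(im,cv2.COLOR_RGB2HSV).astype(int)
H,S,V=hsv[...,0],hsv[...,1],hsv[...,2]; v,u=np.mgrid[:420,:560]
X,Y,Z=w[...,0],w[...,1],w[...,2]
box=lambda a,b,c,d:(u>=a)&(u<b)&(v>=c)&(v<d)
yel=box(180,285,220,320)&(H>18)&(H<33)&(S>150)&(Z>.072)&(Z<.09)
P=w[yel]; (c,r)=cv2.minEnclosingCircle(P[:,:2].astype(np.float32)); print("ring",c,r,np.median(P[:,2]),yel.sum())
c=np.array(c)
R=np.hypot(X-c[0],Y-c[1]); A=np.degrees(np.arctan2(Y-c[1],X-c[0]))
h=np.zeros(72)
s=(R>.031)&(R<.045)&(Z>.04)&(V<90)&box(180,285,220,320)
print("slot angs",np.histogram(A[s],36,(-180,180))[0])
a2=np.angle(np.mean(np.exp(2j*np.radians(A[s]))))/2; print("slot axis deg",np.degrees(a2))
b=(R>.048)&(R<.057)&(Z>.07)&(V<90)&box(180,285,220,320); print("black",np.degrees(np.angle(np.mean(np.exp(1j*np.radians(A[b]))))),b.sum())
rd=box(180,285,220,320)&((H<8)|(H>172))&(S>130)&(V>90); print("red",np.degrees(np.angle(np.mean(np.exp(1j*np.radians(A[rd]))))),rd.sum(),R[rd])
def rect(m,n):
    q=w[m]; q=q[~np.isnan(q[:,0])]; print(n,len(q),cv2.minAreaRect((q[:,:2]*1000).astype(np.float32)),q[:,2].min(),q[:,2].max())
rect(box(295,345,215,300)&(H<16)&(S>120)&(Z>.085),"orange top")
rect(box(295,345,215,300)&(Z>.019)&(Z<.029)&(S<90),"stand")
rect(box(295,345,215,300)&(Z>.031)&(Z<.039)&(V>80)&(S<90),"bar")
rect(box(290,345,300,365)&(H>45)&(H<80)&(S>100)&(Z>.085),"green top")
# machine footprint near ring
m=(X>.3)&(X<.9)&(Y<-.4)&(Y>-.8)&(Z>.12)&(u<300); print("machine",np.nanmin(X[m]),np.nanmax(Y[m]),np.nanmax(Z[m]))
for x in np.arange(.4,.8,.04):
    k=m&(abs(X-x)<.02); print(round(x,2), Y[k].max().round(3) if k.any() else None, end=' ')
cv2.imwrite("pics/zoom.png",cv2.cvtColor(cv2.resize(im[200:350,170:360],None,fx=4,fy=4,interpolation=3),cv2.COLOR_RGB2BGR))
```

```text
ring (0.5962276458740234, -0.3141021728515625) 0.055753499269485474 0.0810268243781589 1825
slot angs [ 0 11 21 12  0  0  0  0  0  0  0  0  0  0  0  0  0  1 18 23  6  0  0  0
  0  0  0  0  0  0  0  0  0  0  0  0]
slot axis deg 18.28842646215301
black -109.95413024124595 18
red -151.4095540459965 13 [0.06741874 0.06262729 0.06406629 0.06616155 0.05772014 0.05961823
 0.06186875 0.06369735 0.06549813 0.06736376 0.0588393  0.06088104
 0.06279056]
orange top 93 ((415.27447509765625, -360.2146301269531), (28.19498634338379, 22.904613494873047), 81.29859924316406) 0.08813578924077453 0.09829054607917585
stand 756 ((415.517578125, -361.4413146972656), (126.0447998046875, 49.70435333251953), 81.7175521850586) 0.01913175445507044 0.028916870321825227
bar 231 ((415.51971435546875, -361.524169921875), (100.47675323486328, 23.93658447265625), 81.60437774658203) 0.03106420390511615 0.038730097682821214
green top 188 ((423.289794921875, -196.54147338867188), (22.036136627197266, 27.75090789794922), 10.905056953430176) 0.0918648400615786 0.09751622317519401
machine 0.47506193698120475 -0.4000010533011324 0.516049565798607
0.4 None 0.44 None 0.48 -0.478 0.52 -0.477 0.56 -0.474 0.6 -0.469 0.64 -0.464 0.68 -0.458 0.72 -0.452 0.76 -0.448
```

View pics/zoom.png

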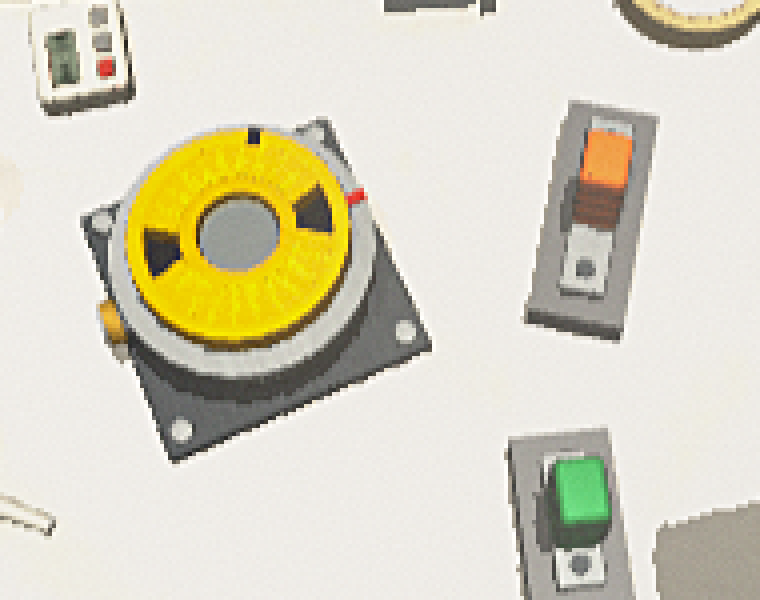

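```bash
cat >> h.py <<'E'
def plane(p,m,z0):
    v,u=np.nonzero(m); d=np.linalg.solve(p["mtx"],np.stack([u,v,np.ones_like(u)]).astype(float))
    d=d.T@p["R"]; o=-p["R"].T@p["t"]; s=(z0-o[2])/d[:,2]
    return o+s[:,None]*d
def ring(p,win):
    im=p["image"]; H,S,V=cv2.split(cv2.cvtColor(im,cv2.COLOR_RGB2HSV)); v,u=np.mgrid[:420,:560]
    b=(u>=win[0])&(u<win[1])&(v>=win[2])&(v<win[3])
    w=world(p)
    yel=(b&(H>18)&(H<33)&(S>140)&(w[...,2]>.07)).astype(np.uint8)
    P=plane(p,yel>0,.08)[:,:2]; c,r=cv2.minEnclosingCircle(P.astype(np.float32)); c=np.array(c)
    dk=plane(p,b&(V<100),.08)[:,:2]-c; R=np.hypot(*dk.T)
    k=dk[(R>.028)&(R<.048)]; ax=dk[:,0]
    q=k[:,0]+1j*k[:,1]; a=np.angle(np.mean((q/abs(q))**2))/2
    side=(q*np.exp(-1j*a)).real>0
    m1,m2=q[side].mean(),q[~side].mean()
    bm=dk[(R>.05)&(R<.0555)]; bm=bm[:,0]+1j*bm[:,1]
    rd=plane(p,b&((H<8)|(H>172))&(S>130)&(V>90),.06)[:,:2]-c; rd=rd[:,0]+1j*rd[:,1]; rd=rd[(abs(rd)>.05)&(abs(rd)<.072)]
    g=np.degrees
    print("ring",c.round(4),r,"axis",g(a),"slots",g(np.angle(m1)),abs(m1),g(np.angle(m2)),abs(m2),"line",g(np.angle(m1-m2)),"mid",(m1+m2)/2,
      "black",g(np.angle(bm.mean())) if len(bm) else None,len(bm),"red",g(np.angle(rd.mean())) if len(rd) else None,len(rd))
E
python3 - <<'E'
from h import *
p=dict(np.load("side.npz")); ring(p,(180,285,220,320))
w=world(p); m=(w[...,2]>.11)&(w[...,1]<-.36)&(w[...,0]>.3)&(w[...,0]<1)
for y in np.arange(-.9,-.36,.05):
    k=m&(abs(w[...,1]-y)<.025); print(round(y,2),w[...,0][k].min().round(3) if k.any() else None,end=' ')
for P,yw in [((.4155,-.361,.049),81.6),((.4155,-.361,.049),-98.4),((.596,-.314,.105),18),((.596,-.314,.105),-35)]:
    print(yw,np.round(bot.ik(P,[np.pi,0,np.radians(yw)]),2))
E
```

```text
ring [ 0.5958 -0.3128] 0.056885022670030594 axis 18.65307342466897 slots 17.05533058468767 0.03916846497639442 -159.70727578560988 0.03899839825475176 line 18.670504682719148 mid (0.0004340144485136567-0.0010186860724552401j) black -135.86219231788425 16 red -149.38163023372257 13
-0.9 None -0.85 None -0.8 None -0.75 0.474 -0.7 0.466 -0.65 0.523 -0.6 0.493 -0.55 0.483 -0.5 0.475 -0.45 0.576 -0.4 0.858 81.6 [-0.76  0.41  2.09 -0.    0.65 -0.61]
-98.4 [-0.76  0.41  2.09 -0.    0.65  2.53]
18 [-0.52  0.47  1.83 -0.    0.84  0.74]
-35 [-0.52  0.47  1.83 -0.    0.84  1.66]
```

Run:
```python
from h import *
o=[np.pi,0,np.radians(81.6)]
bot.goto([.4155,-.361,.15],o); print(bot.get_obs()["time_s"])
print(bot.move_straight([.4155,-.361,.049],o,speed=.12,guard=15))
bot.gripper_to(0.0); s=bot.get_obs(); print(s["width"],s["gripper_force"],s["tcp_pos"],s["force"],s["time_s"])
bot.move_straight([.4155,-.361,.165],o,speed=.1); s=bot.get_obs(); print(s["width"],s["force"],s["torque"],s["time_s"],s["tcp_pos"])
p=vision.capture("side"); save(p,"lift"); np.savez("lift.npz",**{k:v for k,v in p.items() if isinstance(v,np.ndarray)})
w=world(p); X,Y,Z=np.moveaxis(w,-1,0)
m=(abs(X-.4155)<.04)&(abs(Y+.361)<.07)&(Z>.13)&(Z<.158)&(cv2.cvtColor(p["image"],cv2.COLOR_RGB2HSV)[...,1]<90)
q=w[m]; print(len(q),cv2.minAreaRect((q[:,:2]*1000).astype(np.float32)))
cv2.imwrite("pics/liftz.png",cv2.cvtColor(cv2.resize(p["image"][170:320,220:410],None,fx=4,fy=4,interpolation=3),cv2.COLOR_RGB2BGR))
```

```text
1.7333
False
0.26174966230839697 29.999590516090393 [ 0.41544044 -0.3609696   0.04895491] [-0.21799109  0.02567905 -1.07936715] 3.7583
0.26252512174021064 [-0.10993728  0.50830239 -1.4012601 ] [-0.02891551 -0.10994213 -0.00142796] 5.0667 [ 0.41519898 -0.36069754  0.1643148 ]
261 ((420.53826904296875, -330.04998779296875), (38.210147857666016, 23.883832931518555), 81.42935180664062)
```

View pics/liftz.png

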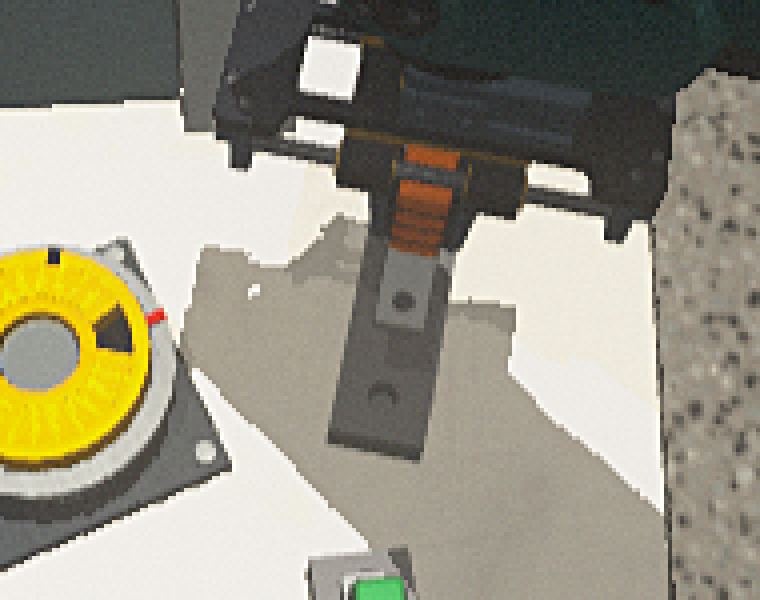

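The spanner is held (orange grip between the pads at (425,200) in the crop). The free bar end is within 1 mm of where I expected, so I'll carry it to the ring.

Run:
```python
from h import *
o=[np.pi,0,np.radians(18.65)]; c=[.596,-.3135]
bot.goto([*c,.165],o)
g=bot.move_straight([*c,.1035],o,speed=.06,guard=12); s=bot.get_obs()
print(g,s["tcp_pos"],s["force"],s["torque"],s["width"],s["time_s"])
p=vision.capture("side"); save(p,"ins"); ring(p,(180,285,220,320))
cv2.imwrite("pics/insz.png",cv2.cvtColor(cv2.resize(p["image"][180:330,150:340],None,fx=4,fy=4,interpolation=3),cv2.COLOR_RGB2BGR))
```

```text
True [ 0.59566478 -0.31329778  0.10476584] [-2.97628978  0.4157637   8.03052689] [ 0.33652475  0.15985368 -0.05033341] 0.26514133463625233 7.2833
ring [ 0.5956 -0.3125] 0.05636307969689369 axis -18.100129633124943 slots -17.174174841921822 0.024374037498687547 163.2970853394558 0.02397728193873427 line -16.940478267767304 mid (0.00016080374603664495-0.00015290549940950643j) black -37.258208323007835 228 red -149.02054216062456 13
```

View pics/insz.png

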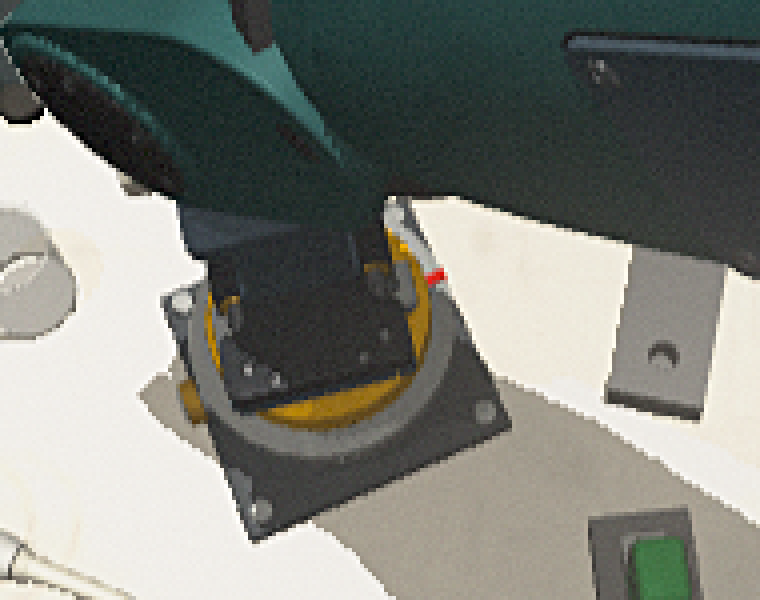

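Contact came at TCP z = 0.105, which puts the bar underside at about 0.080, so it is seated. Next I turn clockwise in steps and watch the torque.

Run:
```python
from h import *
c=[.596,-.3135,.105]
bot.hold(.3); yaw=18.65; t0=bot.get_obs()["torque"][2]
for d in [6]*6+[3]*12:
    yaw-=d; bot.goto(c,[np.pi,0,np.radians(yaw)]); s=bot.get_obs()
    print(round(yaw,1),s["torque"].round(2),s["force"].round(1),s["time_s"])
    if abs(s["torque"][2]-t0)>.9: break
p=vision.capture("side"); save(p,"turn")
cv2.imwrite("pics/turnz.png",cv2.cvtColor(cv2.resize(p["image"][180:330,150:340],None,fx=4,fy=4,interpolation=3),cv2.COLOR_RGB2BGR))
```

```text
12.6 [-0.01  0.   -0.02] [-0.2  1.1 -1.8] 7.8833
6.6 [-0.  0.  0.] [-0.8  0.5 -2.2] 8.1333
0.6 [0.04 0.03 0.03] [-0.2  0.6 -2.4] 8.3833
-5.4 [ 0.03  0.08 -0.  ] [-0.1  0.3 -1.8] 8.6333
-11.4 [ 0.04  0.05 -0.03] [-0.4  0.3 -1.3] 8.8833
-17.4 [ 0.1  -0.    0.02] [ 0.2 -0.2 -1.3] 9.1333
-20.4 [-0.16  0.14  0.06] [-1.9 -1.2 -2.6] 9.3833
-23.4 [-0.17  0.13  0.04] [-0.2 -1.1 -2.1] 9.6333
-26.4 [-0.12  0.26  0.03] [-1.1 -1.5 -2.7] 9.8833
-29.4 [-0.2   0.3   0.04] [-0.1 -0.9 -2.4] 10.1333
-32.4 [-0.24  0.27  0.11] [-1.3 -0.9 -1.2] 10.3833
-35.4 [-0.27  0.34  0.11] [-1.6 -1.4 -1.5] 10.6333
-38.4 [-0.27  0.43  0.03] [-1.5 -1.9 -1.3] 10.8833
-41.4 [-0.22  0.51  0.11] [-1.6 -1.3 -1.1] 11.1333
-44.4 [-0.22  0.56  0.17] [-2.6 -2.3 -1. ] 11.3833
-47.4 [-0.14  0.66  0.18] [-4.2 -0.8 -0.6] 11.6333
-50.4 [-0.44  1.    0.15] [-3.4 -2.7 -0.3] 11.8833
-53.4 [-0.78  0.4   1.1 ] [-2.4 -4.4 -2.9] 12.1333
```

View pics/turnz.png

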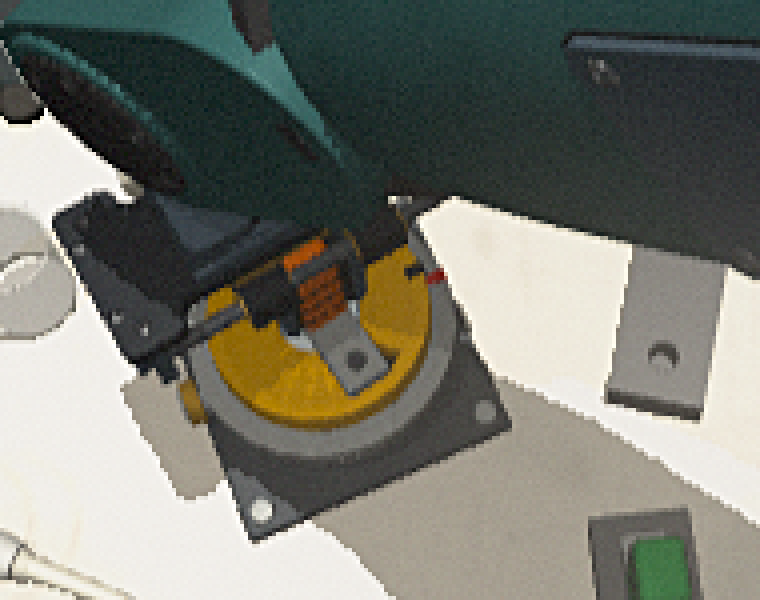

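Run:
```python
from h import *
p=vision.capture("side"); im=p["image"]; H,S,V=cv2.split(cv2.cvtColor(im,cv2.COLOR_RGB2HSV)); v,u=np.mgrid[:420,:560]
c=np.array([.596,-.313])
b=(u>=248)&(u<258)&(v>=244)&(v<251)&(V<70)
r=(u>=255)&(u<265)&(v>=244)&(v<254)&((H<8)|(H>172))&(S>130)
for n,m,z in (("black",b,.08),("red",r,.06)):
    q=plane(p,m,z)[:,:2]-c; print(n,m.sum(),np.degrees(np.arctan2(q[:,1].mean(),q[:,0].mean())),np.hypot(*q.T).mean(), np.nanmedian(world(p)[m][:,2]))
bot.hold(.2); s=bot.get_obs(); print(s["torque"],s["force"],s["time_s"],s["tcp_pos"])
```

```text
black 14 -149.671593319585 0.052614180216237226 0.08234228401726862
red 12 -149.3519263782035 0.06309815751714218 0.06139046670869647
[-0.87943407  0.38209652  1.16227691] [-1.39538664 -4.02243039 -3.51302088] 12.4333 [ 0.5961943  -0.31369876  0.10509032]
```

The marks are aligned at the stop: black at -149.7°, red at -149.4°. I'll relieve the load, release and retreat.

Run:
```python
from h import *
c=[.596,-.3135]; o=[np.pi,0,np.radians(-50.9)]
bot.goto([*c,.105],o); print(bot.get_obs()["torque"])
bot.gripper_to(0.9); bot.move_straight([*c,.22],o,speed=.1)
bot.goto([.45,-.25,.3],o); s=bot.get_obs(); print(s["force"],s["width"],s["time_s"])
p=vision.capture("side"); save(p,"end")
w=world(p); X,Y,Z=np.moveaxis(w,-1,0); S=cv2.cvtColor(p["image"],cv2.COLOR_RGB2HSV)[...,1]
m=(np.hypot(X-.596,Y+.3135)<.055)&(Z>.086)&(Z<.095)&(S<90); q=w[m]; print(len(q),cv2.minAreaRect((q[:,:2]*1000).astype(np.float32)),np.median(q[:,2]))
cv2.imwrite("pics/endz.png",cv2.cvtColor(cv2.resize(p["image"][180:330,150:340],None,fx=4,fy=4,interpolation=3),cv2.COLOR_RGB2BGR))
```

```text
[-0.72070904  0.6426576   0.32706885]
[-0.2333293  -0.57477602  0.12624152] 0.9022484760676549 15.7083
302 ((596.8577880859375, -316.0686340332031), (23.876684188842773, 99.88532257080078), 39.88703155517578) 0.09100470144355463
```

View pics/endz.png

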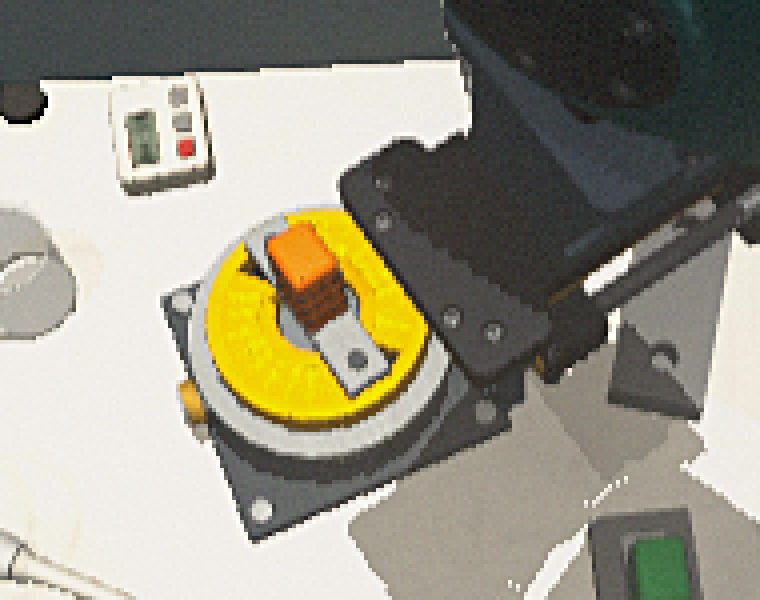

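The spanner stands upright in the ring: bar centre about 3 mm off the axis, bar top at z = 0.091. The green spanner is still in its stand and the gripper is clear.

```bash
python3 -c "
from rig import bot
print(bot.job_done())"
```

```text
the job is handed in; nothing more can be done
None
```

The job is handed in (no verdict came back): the ring is turned to its stop with the black and red marks lined up, the wide orange spanner is left standing in it, and the green spanner was not touched.

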